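Prop the opened player on the sloping rest and hold the penlight square to it

ROBOT

A 6-joint arm with a two-finger parallel gripper is mounted at the origin on the work surface. World frame = base frame: x ahead of the robot, y to its left, z up, the work surface at z = 0. Lengths are in mm, angles in rad, forces in N, time in s.
With the tool pointing down it reaches from about 350 to 875 mm from the base axis. Payload 15.5 kg.
Tool frame: the origin (TCP) lies on the centre line of the jaws, within the pads' length; the fingertips stand 8 mm ahead of it and the grasp point (between the pads) lies 11 mm behind it (arm.tcp_to_tips is the distance from the TCP to the fingertips, in mm); z points along the fingers, y is the line along which they close (so a half turn about z gives the same grasp; the last joint's range is limited). The gripper opens to 85 mm and grips with 20 to 120 N. Pads are 22 mm wide; open, the fingers measure 114 mm over their backs; the gripper's body (76 mm by 85 mm) begins 54 mm behind the grasp point. The pads swing forward as they close: fully open they stand 13 mm farther back than shut.
Start: joints at [-1.319, 0.494, 1.345, -0, 1.302, -0.096], TCP at [213.02, -587.579, 239.277] pointing down, gripper open.
Joint ranges: [-2.91, 2.91], [-0.82, 2.16], [0.22, 2.67], [-1.22, 4.37], [0.12, 2.79], [-3.08, 3.08]. Speed limits (rad/s): [1.89, 1.89, 2.57, 3.01, 3.01, 3.01].

INTERFACE

Orientations are given as a unit quaternion [x, y, z, w].
In Python, from plant import arm, planner, read_state, snapshot, regions_of gives the robot as it stands. The module is installed in compiled form; this text tells all that it offers. Calls block until the motion is done:
- arm.move_pose(position, orientation): joint-space move of the TCP to a pose.
- arm.move_linear(position, attitude=None, v=150, threshold=None): straight line of the TCP; attitude=None keeps the orientation; v is the mean speed in mm/s. With threshold (N) it stops when the force on the tool has changed by that much, and returns True; else False.
- arm.move_j(angles): joint-space move.
- arm.gripper_to(opening): finger opening in mm; the grip force is fixed at half the most; returns when the fingers have stopped.
- arm.wait(seconds).
- planner.inverse_kinematics(position, orientation): joint angles nearest the present ones, or None.
- read_state(): the state.
- snapshot(name): name is "scene" or "top" or "wrist"; returns a dict with "pixels" (420x560x3 uint8, red, green, blue), "z_map" (420x560 float32, mm along the optical axis (not along the pixel's ray), 0 where there is no reading), "fx", "fy", "cx", "cy" (pixels), "k1" (the pictures are not rectified: a ray, as slopes to the right and down, at radius r is drawn at 1 + k1 r^2 times it, then the intrinsics apply), "R" (3x3) and "t" (3): a world point X has camera coordinates R X + t. Camera axes: x right, y down, z forward; pixel columns grow to the right and rows downward; lengths in mm; the calibration is good to about 2 mm. A picture is of the moment at which its call begins.
A pose or a line that the arm cannot do raises arm.Unreachable and nothing moves.
- arm.finish_job(): hands the job in; it is judged then, once.
Trained networks look in a picture, given as the dict that the camera call returned (one of the last four; its "shot" number tells which), for a name from the list of things; names that differ only in an ending like _2 or _b are one class to them, and where a whole thing is asked for, a point or a joint stands for the part that bears it (a point fixed in the world has none). Each returns a list of dicts, best first, with "score" (0 to 1); they miss things now and then, are a little off and sometimes report something else, mostly with a low value. They report only what shows in the picture. A call takes as long as a camera call. They do not tell look-alikes from the thing itself.
- regions_of(picture, target): "mask" (420x560 bool, what is visible of it) and "pixel" ([column, row] in pixels, amid what is visible of it).
The state is a dict: "time_s": time; "qpos": joint angles; "qd": joint speeds; "tau": joint torques, N m; "tool_pos": TCP position; "ee_rot": TCP orientation; "force": force on the tool from outside, world axes, zero at the start; "ft_torque": the same for the moment, N m; "opening": finger opening in mm; "grip_force": force on a finger pad.
Only numpy, scipy, OpenCV 4.12 (cv2) and the standard library are available. Lean on these libraries where they do the work, as an engineer would, in place of code of your own. Each camera call takes 0.05 s, during which the arm holds its last target. There are 200 camera calls.

TASK

Set the opened player up for inspection: lay it open side out and lengthwise along the narrow sloping rest, centred, with a short end (either one) down against the rest's lip, and let go of it. Then draw the penlight out of its cup, tilt it, and hold it with its lens facing the middle of the player's open side, square to that sloping face and about 10 cm away from it. Finish while still holding the penlight there, raised and still, touching nothing else with it, and leave all the other things on the bench where they are.

Things in the scene. Friction and masses are not known exactly. Their poses are not given: they have to be found in the camera images.
- player: opened metal media player, flat box 104 (x) x 52 (y) x 16 mm (z), 0.14 kg; battery and green board show on its open side, +z; lies open side up at the start. Origin: centre of the underside. Solid right through for contact; may be gripped firmly across its 52 mm width.
- rest: fixed rest: base 110x90x10 mm, post, and a flat face 100 mm long, 44 mm wide (narrower than the player), tilted 40 deg, its middle 92 mm above the bench. Origin: on the bench under the middle of the face; x level, towards the face's high end; y level, across the face. Face normal (-0.643,0,0.766), up-slope (0.766,0,0.643) in this frame. The lip at the low end stands 9 mm out of the face.
- seat (a point): point on the sloping face where the middle of the player's underside lies when its short end touches the lip: 52 mm up-slope of the lip, mid-width, about 94 mm above the bench. Directions: see rest.
- cup_light: fixed upright black round cup, 47 mm outside, 37 mm inside, 50 mm high, floor 6 mm thick, on a steel foot disc 84 mm across and 5 mm high; the penlight stands in it. Origin: centre of its underside. Its place may be swapped with the other cup.
- penlight: penlight (already on), 0.11 kg, 130 mm long: round head 32 mm across, 35 mm long, then a square flat-sided body 22 x 22 mm (sides square to its x and y), 95 mm long. Stands lens down in cup_light at the start, its top 136 mm above the bench. Origin: centre of the lens face; +z from lens to tail. Any pair of flats may be gripped.
- cup_driver: a second fixed cup like cup_light, holding the screwdriver. Origin: centre of its underside.
- driver: bystander: screwdriver standing handle down in cup_driver, handle 33 mm across and 75 mm long, 7 mm shaft up to 130 mm. Origin: bottom of the handle. To be left alone.
- battery: bystander: flat silver pouch cell 66 x 36 x 8 mm lying on the bench. Origin: centre of the underside.
- cover: bystander: plain flat steel back cover 52 x 104 x 5 mm lying beyond the rest. Origin: centre of the underside.
- tape: bystander: roll of tape 52 mm across, 19 mm high, lying flat. Origin: centre of the underside.
- connector: bystander: stepped black connector block 30 x 22 mm, 46 mm high. Origin: centre of the underside.
- jar: bystander: small white jar with black cap, 42 mm across, 42 mm high. Origin: centre of the underside.
- tweezers: bystander: steel tweezers 120 mm long, 6 mm high, lying. Origin: centre of the underside.
There are look-alikes about, which are no part of the job. Several things look just like the player: the one meant starts nearest to the robot's base.

How it is judged:
By the outcome, as a careful person would: the job done as asked, in the order asked, and still so for the second after the job is handed in, while the arm keeps its last pose, push and grip.
It also fails if it takes over 61 s, if anything falls off the work surface, if the arm or the gripper's body presses on something with over 40 N, if the wrist force passes 120 N, or if a joint passes its speed limit or range.

## Working session

There is one attempt and no reset: what is moved stays moved. The work goes in short steps, each a Python script; the robot and the scene stay as the last script left them, time stands still between calls to the robot, and variables do not carry over. Pictures are saved under pics/ and viewed, at most 10 in all, crops included, and the job is handed in when it is done.

```bash
mkdir -p pics; cat > h.py <<'E'
import numpy as np, cv2
from plant import arm, planner, read_state, snapshot, regions_of
from scipy.spatial.transform import Rotation as Rot
def rays(p,uv):
    uv=np.asarray(uv,float).reshape(-1,2)
    d=np.stack([(uv[:,0]-p['cx'])/p['fx'],(uv[:,1]-p['cy'])/p['fy']],1)
    s=d.copy()
    for _ in range(8): s=d/(1+p['k1']*(s**2).sum(1,keepdims=True))
    return np.c_[s,np.ones(len(s))]
def world(p,uv):
    uv=np.asarray(uv,int).reshape(-1,2); z=p['z_map'][uv[:,1],uv[:,0]]
    ok=z>0; c=rays(p,uv[ok])*z[ok,None]
    return (c-p['t'])@np.asarray(p['R'])
def cloud(p,m):
    v,u=np.nonzero(m); return world(p,np.c_[u,v])
def save(p,n): cv2.imwrite(f'pics/{n}.png',p['pixels'][:,:,::-1])
def q(x,y,z): # quat from tool axes columns
    return Rot.from_matrix(np.c_[x,y,z]).as_quat()
E
python3 - <<'E'
from h import *
np.set_printoptions(precision=1,suppress=True)
for n in ['scene','top']:
    p=snapshot(n); save(p,n)
    print(n,'cam',-np.asarray(p['R']).T@p['t'])
    for t in ['player','rest','cup_light','penlight','cup_driver','driver','battery','cover','tape','connector','jar','tweezers']:
        for r in regions_of(p,t):
            if r['score']<.3: continue
            c=cloud(p,r['mask'])
            print(t,round(r['score'],2),r['pixel'],np.median(c,0),np.percentile(c,3,axis=0),np.percentile(c,97,axis=0))
print(read_state())
E
```

```text
scene cam [1119.2  106.6  871.8]
player 0.94 [162.2, 168.8] [ 461.8 -290.3   12.7] [ 435.7 -340.7    5.5] [ 487.5 -240.    18.8]
player 0.57 [119.9, 214.4] [ 616.7 -348.8   13. ] [ 590.2 -398.     5.7] [ 641.9 -299.7   18.4]
rest 0.9 [295.8, 199.6] [523.1  72.5  13.1] [485.8  18.8   7.8] [564.  122.8 121.1]
cup_light 0.94 [370.9, 189.1] [460.2 268.    7.4] [412.7 239.2   2.1] [482.5 311.6  51.3]
penlight 0.71 [380.7, 165.9] [450.8 273.4 105.5] [437.6 262.3  45.9] [458.  287.8 138.8]
cup_driver 0.74 [382.6, 235.8] [605.9 286.3   7.5] [562.9 259.2   3.4] [628.3 330.9  52.3]
driver 0.83 [386.4, 220.2] [594.5 292.1  81.7] [577.8 279.8  52.1] [605.2 307.1 130.2]
battery 0.57 [169.2, 253.6] [ 698.8 -198.7    9. ] [ 665.9 -221.7    3.2] [ 729.8 -174.8   11.7]
cover 0.92 [238.0, 296.8] [783.8 -19.9   6. ] [756.9 -67.3   2.9] [809.3  27.7   9. ]
tape 0.58 [296.9, 167.7] [410.2  67.5  17.9] [401.6  49.2   2.2] [435.6  92.7  22.5]
tape 0.43 [382.8, 237.9] [606.  287.4   7.6] [563.4 259.4   3.7] [627.3 330.9  52. ]
jar 0.71 [258.7, 165.0] [426.5 -25.5  39.5] [403.4 -43.2   8.4] [435.9  -9.3  44.
[... 1319 characters left out ...]
] [472.4 421.5   3.8] [418.9 403.7  -1.3] [514.7 438.2   8.1]
tape 0.69 [257.0, 286.7] [425.9  74.4  18.1] [404.1  52.3   7.2] [450.   96.4  21.6]
jar 0.72 [297.7, 287.1] [418.6 -26.6  41. ] [397.7 -43.4  -0. ] [436.   -7.7  44.4]
tweezers 0.66 [119.7, 261.2] [474.8 421.    4. ] [419.8 404.1  -0.9] [516.7 438.    8.1]
{'time_s': 1.3, 'qpos': array([-1.3,  0.5,  1.3, -0. ,  1.3, -0.1]), 'qd': array([-0., -0.,  0.,  0., -0., -0.]), 'tau': array([  0. , -88.2, -38.4,  -0. ,   0. ,   0. ]), 'tool_pos': array([ 213. , -587.6,  239.3]), 'ee_rot': array([ 1. ,  0.2, -0. ,  0. ]), 'force': array([ 0.3, -0.6, -0.4]), 'ft_torque': array([ 0., -0., -0.]), 'grip_force': 0.0, 'opening': 85.1340122384057}
```

View pics/scene.png

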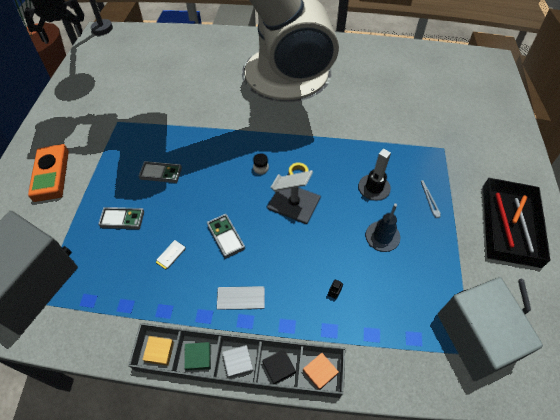

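View pics/top.png

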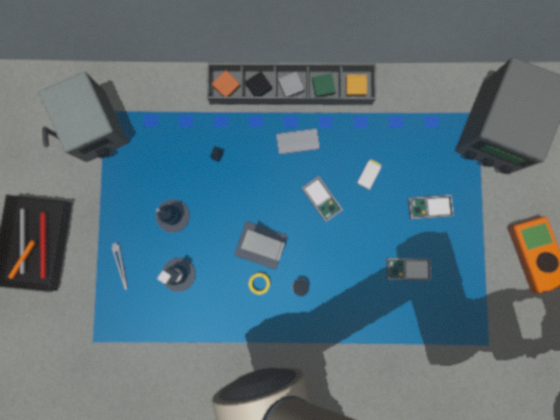

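The scene shows three player look-alikes. The one nearest the base is at scene (162,169) / top (411,270), world about (462,-292). The rest is at top (260,245), the penlight at top (172,277), and the screwdriver at top (168,210). Next I'll work out orientations.

```bash
python3 - <<'E'
from h import *
np.set_printoptions(precision=2,suppress=True)
def rect(c):
    r=cv2.minAreaRect(c[:,:2].astype(np.float32)); return np.r_[r[0],r[1],r[2]]
for n in ['top','scene']:
    p=snapshot(n)
    b=lambda t,near:min(((np.linalg.norm(np.median(cloud(p,r['mask']),0)[:2]-near),cloud(p,r['mask'])) for r in regions_of(p,t)),key=lambda x:x[0])[1]
    c=b('player',(462,-292)); c=c[(c[:,2]>9)]; print(n,'player',rect(c),np.median(c,0))
    c=b('rest',(520,72)); f=c[c[:,2]>50]; g=c[(c[:,2]<20)]
    print('base',rect(g)); 
    m=f.mean(0)
    for _ in range(4):
        u,s,v=np.linalg.svd(f-f.mean(0),full_matrices=False); nn=v[2]*np.sign(v[2][2]); d=(f-f.mean(0))@nn; f=f[abs(d)<max(2,1.5*d.std())]
    print('face n',nn,'yaw of x',np.degrees(np.arctan2(-nn[1],-nn[0])),'tilt',np.degrees(np.arccos(nn[2])),'z',f[:,2].min(),f[:,2].max(),f.mean(0),len(f),d.std())
    h=np.array([-nn[0],-nn[1],0]);h/=np.linalg.norm(h); l=np.cross([0,0,1],h); up=np.cross(nn,-l) ; up*=np.sign(up[2])
    for a in (l,up):
        e=(f)@a; print(np.percentile(e,[1,99]), np.ptp(np.percentile(e,[1,99])))
    lo=np.percentile(f@l,[1,99]).mean(); uu=np.percentile(f@up,[1,99]).mean(); dd=np.median(f@nn)
    print('face mid',lo*l+uu*up+dd*nn)
    c=b('penlight',(447,271)); k=c[c[:,2]>128]; print('pen',rect(k),np.median(k,0),len(k))
E
```

```text
top player [ 461.31 -290.17   50.98  106.07    0.53] [ 462.11 -294.46   11.66]
base [521.2   73.33 110.52  90.65  72.01]
face n [-0.2  -0.61  0.77] yaw of x 71.44573713780419 tilt 39.782489166573505 z 58.014458295932485 125.82827839810224 [518.08  67.69  93.45] 585 0.9647338448409019
[-491.34 -448.41] 42.92768530433665
[182.45 283.96] 101.5186526843118
face mid [517.69  65.73  91.78]
pen [444.99 274.35  22.43  21.21  56.91] [444.86 273.47 134.77] 104
scene player [ 461.27 -291.32  106.32   55.89   89.95] [ 460.46 -291.64   13.16]
base [501.37  75.13 114.35 121.18  71.07]
face n [-0.21 -0.59  0.78] yaw of x 70.40107762025859 tilt 39.132616359647656 z 60.12518658084525 127.04208122052326 [517.87  66.95  95.3 ] 351 0.9325994060268502
[-485.18 -443.92] 41.258543948502165
[189.15 291.42] 102.27278147750224
face mid [516.13  64.63  93.1 ]
pen [444.62 275.09  22.35  24.84  60.11] [446.35 274.68 136.86] 92
```

```bash
cat >> h.py <<'E'
def best(pos,xax,zax,q0=None):
    "pose choice among half turn about tool z, nearest joints"
    q0=read_state()['qpos'] if q0 is None else q0
    zax=np.array(zax,float)/np.linalg.norm(zax); xax=np.array(xax,float); xax-=zax*(xax@zax); xax/=np.linalg.norm(xax); out=[]
    for s in (1,-1):
        o=q(s*xax,np.cross(zax,s*xax),zax); j=planner.inverse_kinematics(list(pos),list(o))
        if j is not None: out.append((np.abs(np.array(j)-q0).max(),o,np.array(j)))
    return sorted(out,key=lambda a:a[0])
def rect(c):
    r=cv2.minAreaRect(c[:,:2].astype(np.float32)); return np.r_[r[0],r[1],r[2]]
E
python3 - <<'E'
from h import *
np.set_printoptions(precision=2,suppress=True)
print(arm.tcp_to_tips,read_state()['time_s'])
P=[462,-291.5,200]
a=best(P,[0,1,0],[0,0,-1])
th=np.radians(71.7); hx=np.array([np.cos(th),np.sin(th),0]); t=np.radians(40)
n=-hx*np.sin(t)+np.array([0,0,np.cos(t)]); up=hx*np.cos(t)+np.array([0,0,np.sin(t)])
seat=np.array([517.2,65.4,92.3])+2*up
for o in a:
  print('pick',o[0],o[2])
  for d in (20,120): 
    for r in best(seat+d*n,up,-n,o[2]): print('place',d,r[0],r[2])
for r in best([445,274.5,230],[np.cos(1.02),np.sin(1.02),0],[0,0,-1]): print('pen',r[2])
for r in best([445,274.5,230],[-np.sin(1.02),np.cos(1.02),0],[0,0,-1]): print('pen',r[2])
for ax in (up,np.cross(n,up)):
  for r in best(seat+210*n,ax,-n): print('hold',r[2])
arm.move_pose(P,list(a[0][1])); print(read_state()['time_s'],read_state()['tool_pos'])
p=snapshot('wrist'); save(p,'w1')
for r in regions_of(p,'player'):
    c=cloud(p,r['mask']); c=c[c[:,2]>8]; print(r['score'],rect(c),np.median(c,0),len(c),np.ptp(c,axis=0))
E
```

```text
8.0 1.7
pick 0.6463345288825109 [-0.67  0.43  1.59 -0.    1.12 -0.67]
place 20 0.9075265693349768 [-0.44  0.62  1.92  0.91  0.94 -0.8 ]
place 20 3.012130568162872 [-0.44  0.62  1.92  0.91  0.94  2.34]
place 120 0.7506161507476135 [-0.58  0.48  1.86  0.75  1.15 -0.7 ]
place 120 3.1186787680875816 [-0.58  0.48  1.86  0.75  1.15  2.45]
pick 2.564901216276953 [-0.67  0.43  1.59 -0.    1.12  2.47]
place 20 0.9075265693349768 [-0.44  0.62  1.92  0.91  0.94  2.34]
place 20 3.271054739016714 [-0.44  0.62  1.92  0.91  0.94 -0.8 ]
place 120 0.7506161507476135 [-0.58  0.48  1.86  0.75  1.15  2.45]
place 120 3.1645065390920037 [-0.58  0.48  1.86  0.75  1.15 -0.7 ]
pen [ 0.44  0.36  1.61 -0.    1.17  0.99]
pen [ 0.44  0.36  1.61 -0.    1.17 -2.15]
pen [ 0.44  0.36  1.61 -0.    1.17 -0.58]
pen [ 0.44  0.36  1.61 -0.    1.17  2.56]
hold [-0.69  0.38  1.76  0.66  1.35 -0.64]
hold [-0.69  0.38  1.76  0.66  1.35  2.51]
hold [-0.69  0.38  1.76  0.66  1.35  0.94]
hold [-0.69  0.38  1.76  0.66  1.35 -2.21]
3.15 [ 461.82 -292.5   200.13]
0.97 [ 461.08 -289.27  104.53   52.15   89.84] [ 461.33 -288.04    9.97] 4843 [ 52.38 104.54   8.75]
0.8 [ 610.36 -123.05   23.13   11.31    5.41] [ 607.35 -122.19   13.3 ] 196 [23.17 11.4   8.64]
0.55 [ 599.81 -319.39   87.47  173.01   39.79] [ 616.41 -343.25   10.  ] 4196 [132.72 119.36 210.47]
```

View pics/w1.png

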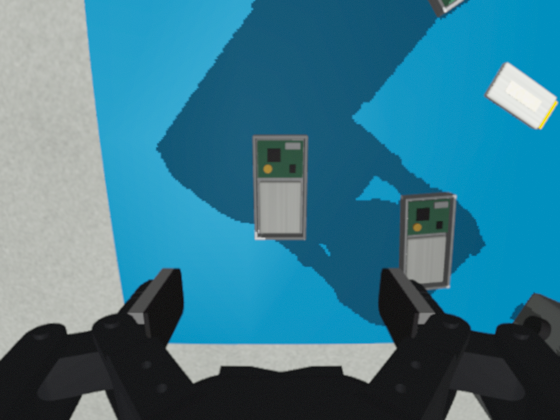

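The target player is at w1 (280,188). It measures 104.5×52.2 mm, with its centre at (461,-290) and its long axis along y. Now I'll grip it.

```bash
python3 - <<'E'
from h import *
np.set_printoptions(precision=2,suppress=True)
P=np.array([461.1,-290,60]); o=best(P,[0,1,0],[0,0,-1])[0][1]
arm.gripper_to(64); print(arm.tcp_to_tips,read_state()['opening'])
arm.move_linear(P,o,v=200)
print(read_state()['tool_pos'],read_state()['force'])
arm.move_linear([P[0],P[1],20],v=120)
hit=arm.move_linear([P[0],P[1],5],v=25,threshold=6)
s=read_state();print(hit,s['tool_pos'],s['force'])
arm.move_linear(s['tool_pos']+[0,0,2.0 if hit else 1.0],v=30)
arm.gripper_to(45); s=read_state(); print(s['opening'],s['grip_force'],s['tool_pos'],s['force'])
z=s['tool_pos'][2]
arm.move_linear([P[0],P[1],z+150],v=200)
s=read_state();print(s['opening'],s['grip_force'],s['tool_pos'],s['force'],s['time_s'])
p=snapshot('wrist'); save(p,'w2')
for r in regions_of(p,'player')[:1]:
    c=cloud(p,r['mask']); R=Rot.from_quat(s['ee_rot']); l=R.inv().apply(c-s['tool_pos']); print(r['score'],np.percentile(l,[1,50,99],axis=0))
E
```

```text
8.0 64.22877708337148
[ 461.52 -290.3    60.76] [ 0.19 -0.43  0.88]
False [ 461.1  -289.99    4.97] [-0.36  0.31  0.37]
50.10469024319617 62.22195267677307 [ 461.16 -290.02    6.37] [-1.58  0.52  9.77]
50.4703205011487 62.45299458503723 [ 460.62 -289.62  155.44] [ 0.47 -0.57 -0.88] 7.1167
0.96 [[-107.33  125.31  139.58]
 [ -52.71  153.75  145.4 ]
 [  -5.95  181.52  153.92]]
```

View pics/w2.png

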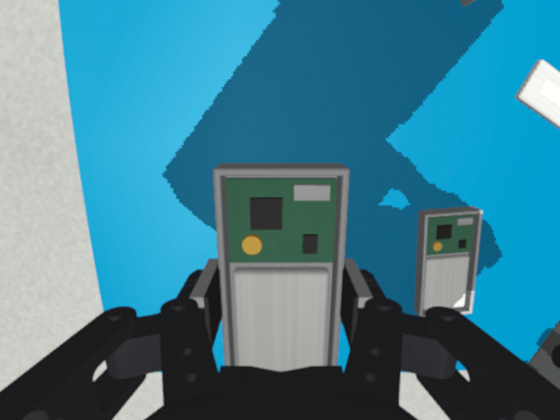

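The player is held squarely in w2, with its far end at about (282,170). Next I'll move above the rest and check there.

```bash
cat >> h.py <<'E'
th=np.radians(71.8); hx=np.array([np.cos(th),np.sin(th),0]); t_=np.radians(40); lat=np.array([-np.sin(th),np.cos(th),0])
n=-hx*np.sin(t_)+np.array([0,0,np.cos(t_)]); up=hx*np.cos(t_)+np.array([0,0,np.sin(t_)])
mid=np.array([517.2,65.4,92.3]); seat=mid+2*up
E
python3 - <<'E'
from h import *
np.set_printoptions(precision=2,suppress=True)
b=best(seat+110*n+8*up,up,-n)[0]; arm.move_pose(list(b[0+0:0] if 0 else seat+110*n+8*up),list(b[1]))
s=read_state(); print(s['time_s'],s['tool_pos']-(seat+110*n+8*up),s['force'])
R=Rot.from_quat(s['ee_rot']); print(R.as_matrix().T@up)
for nm in ('wrist','top','scene'):
    p=snapshot(nm); save(p,'pp_'+nm)
    for t in ('player','rest'):
        for r in regions_of(p,t)[:3]:
            c=cloud(p,r['mask'])-seat; l=np.c_[c@up,c@lat,c@n]
            if abs(np.median(l,0)).max()>150: continue
            print(nm,t,r['score'],len(l),'\n',np.percentile(l,[1,50,99],axis=0))
            np.save(f'{nm}_{t}.npy',l)
E
python3 -c "
import cv2,numpy as np
cv2.imwrite('pics/pp.png',np.hstack([cv2.imread('pics/pp_wrist.png')[:, :440],cv2.resize(cv2.imread('pics/pp_top.png')[150:360,150:350],(360,420))]))"
```

```text
8.3417 [ 0.11 -0.63 -0.31] [ 0.83  0.62 -1.37]
[ 1.  0. -0.]
wrist player 0.65 25581 
 [[-35.54 -25.85 105.63]
 [ 19.69  -0.74 113.43]
 [ 59.23  24.72 119.15]]
wrist player 0.56 1650 
 [[-169.19 -203.75  -35.08]
 [-145.13 -133.82   13.28]
 [ -88.11 -105.52   32.93]]
wrist rest 0.78 239 
 [[ 45.55 -18.51  -3.99]
 [ 47.1   -1.63  -2.15]
 [ 48.56  22.99  -0.83]]
top player 0.78 997 
 [[-75.28 -28.47 -36.07]
 [ 17.47  -2.96 114.74]
 [ 60.13  23.25 131.59]]
top rest 0.8 1180 
 [[ -85.41  -42.82 -104.5 ]
 [ -14.83    5.35  -51.46]
 [  48.23   43.33    1.74]]
scene player 0.95 536 
 [[-42.28 -28.19 107.68]
 [ 29.11  -1.62 116.93]
 [ 60.81  24.42 122.5 ]]
scene rest 0.59 1701 
 [[ -89.16  -41.76 -101.02]
 [ -33.42   -4.6   -51.05]
 [  48.01   44.13    9.34]]
```

View pics/pp.png

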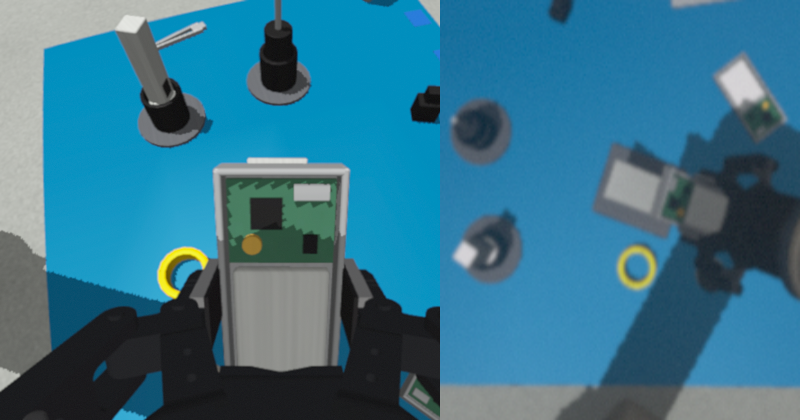

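The wrist and top views both show the player about 2.5 mm off the rest's mid-width; in pp the player centre is at column 282 and the rest's upper edge at 277. All three cameras agree, so I'll correct it and place.

```bash
python3 - <<'E'
from h import *
np.set_printoptions(precision=2,suppress=True)
S=seat+2.3*lat
loc=lambda:(lambda c:np.array([c@up,c@lat,c@n]))(read_state()['tool_pos']-S)
o=read_state()['ee_rot']
arm.move_linear(S+6*up+40*n,o,v=150)
arm.move_linear(S+6*up+16*n,o,v=80); print(loc(),read_state()['force'])
h=arm.move_linear(S+6*up+1*n,o,v=20,threshold=5); a=loc(); print(h,a,read_state()['force'])
c=S+a[0]*up+(a[2]+.3)*n
h2=arm.move_linear(c-(a[0]+6)*up,o,v=20,threshold=6); print(h2,loc(),read_state()['force'],read_state()['time_s'])
for nm in ('top','scene'):
    p=snapshot(nm)
    for t in ('player','rest'):
        for r in regions_of(p,t)[:3]:
            k=cloud(p,r['mask'])-S; l=np.c_[k@up,k@lat,k@n]
            if abs(np.median(l,0)).max()>100: continue
            print(nm,t,r['score'],len(l),'\n',np.percentile(l,[1,50,99],axis=0))
E
```

```text
[ 6.03  0.33 15.62] [ 0.04 -0.18 -0.92]
True [ 5.95 -0.1   5.66] [-2.07 -2.88  7.17]
True [ 0.63 -0.12  5.72] [0.46 1.38 7.44] 10.8
top player 0.61 784 
 [[-38.59 -28.07   0.64]
 [ 13.69  -2.99  10.27]
 [ 53.17  22.14  16.97]]
top rest 0.83 280 
 [[ -48.13  -48.64 -110.72]
 [ -16.64  -25.24  -94.2 ]
 [  51.14   33.42    3.45]]
scene player 0.79 519 
 [[-50.6  -28.43   1.23]
 [ 22.94  -1.59  12.02]
 [ 53.56  24.04  18.54]]
scene rest 0.6 1203 
 [[ -90.02  -44.35 -101.36]
 [ -38.68   -8.25  -66.13]
 [  -6.49   41.23  -15.28]]
```

```bash
python3 - <<'E'
from h import *
np.set_printoptions(precision=2,suppress=True)
o=read_state()['ee_rot']; P=read_state()['tool_pos']
arm.gripper_to(66); print(read_state()['opening'],read_state()['force'])
arm.move_linear(P+60*n,o,v=120)
arm.gripper_to(60)
arm.move_linear(P+170*n,o,v=250)
s=read_state(); print(s['time_s'])
for nm in ('wrist','top','scene'):
    p=snapshot(nm); save(p,'r_'+nm)
    for t in ('player','rest'):
        for r in regions_of(p,t)[:3]:
            k=cloud(p,r['mask'])-seat; l=np.c_[k@up,k@lat,k@n]
            if abs(np.median(l,0)).max()>100: continue
            w=l[l[:,2]>9][:,:2] if t=='player' else l[:,:2]
            print(nm,t,r['score'],len(l),'\n',np.percentile(l,[1,50,99],axis=0),rect(w))
for r in best([445,274.5,230],[np.cos(1.02),np.sin(1.02),0],[0,0,-1])+best([445,274.5,230],[-np.sin(1.02),np.cos(1.02),0],[0,0,-1]): print(r[0],r[2])
E
```

```text
65.95295140047622 [-0.01  0.42 -1.1 ]
12.875
wrist player 0.88 6401 
 [[-49.57 -23.45   1.04]
 [  3.81   1.68   8.96]
 [ 52.55  27.36  14.95]] [  0.86   1.98  52.14 103.77  89.77]
wrist player 0.59 1005 
 [[-86.89  66.99 -69.95]
 [-63.92  94.19 -49.57]
 [-46.18 115.73 -30.61]] [10.85 32.07  0.    0.    0.  ]
wrist rest 0.89 2803 
 [[ -95.76  -42.02 -101.89]
 [ -76.45    4.6   -44.73]
 [ -10.68   47.15   13.37]] [-48.8    2.12  92.6   99.82  88.24]
wrist rest 0.46 6453 
 [[-49.56 -23.7    0.15]
 [  3.88   1.67   8.95]
 [ 52.55  27.36  14.93]] [-10.14  -3.31  68.04 127.16  87.11]
top player 0.83 947 
 [[-91.31 -26.67 -71.  ]
 [  3.18  -0.48  10.28]
 [ 53.23  25.29  17.3 ]] [  1.36  -1.15  51.26 106.65  89.88]
top rest 0.63 637 
 [[ -90.46  -44.91 -103.29]
 [ -44.19   22.44  -71.97]
 [  -7.43   43.84  -31.48]] [-20.22   0.19 144.87  90.43   0.83]
top rest 0.37 262 
 [[-96.1   64.27 -75.06]
 [-67.37  90.97 -48.26]
 [-45.56 114.22 -28.41]] [-71.28  88.99  53.1   52.15  76.64]
scene player 0.91 664 
 [[-50.1  -25.83   2.34]
 [  7.67  -1.86  12.18]
 [ 53.77  26.21  18.25]] [  1.3    1.02  53.04 106.85  87.99]
scene rest 0.63 1235 
 [[ -89.66  -42.44 -101.45]
 [ -38.69   -5.69  -66.55]
 [  -5.93   43.87   -4.51]] [-35.64   1.59 115.6   90.69   2.1 ]
1.4945662648793805 [ 0.44  0.36  1.61 -0.    1.17 -2.15]
1.647026388710413 [ 0.44  0.36  1.61 -0.    1.17  0.99]
1.0864235992325653 [ 0.44  0.36  1.61 -0.    1.17 -0.58]
3.2178227155053096 [ 0.44  0.36  1.61 -0.    1.17  2.56]
```

View pics/r_wrist.png

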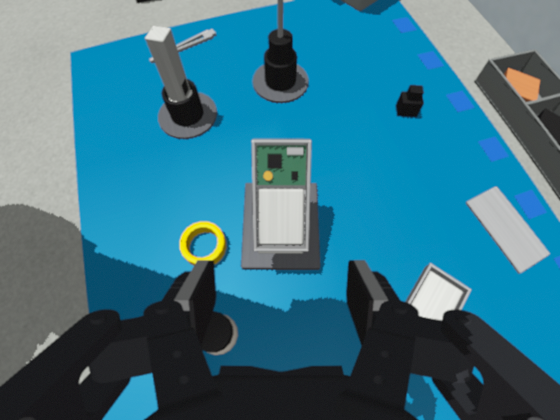

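The player lies open side out on the rest, centred on the base at (281,195) in r_wrist. Now the penlight.

```bash
python3 - <<'E'
from h import *
np.set_printoptions(precision=2,suppress=True)
P=[445,274.5,270]
b=best(P,[-np.sin(1.02),np.cos(1.02),0],[0,0,-1])[0]
print(b[2]); arm.move_pose(P,list(b[1]))
arm.wait(.2); s=read_state(); print(s['time_s'],s['tool_pos'])
for i in range(2):
    p=snapshot('wrist'); 
    for r in regions_of(p,'penlight')[:2]:
        c=cloud(p,r['mask']); k=c[c[:,2]>126]
        if len(k)<20: continue
        print(r['score'],rect(k),np.median(k,0),k[:,:2].mean(0),len(k))
save(p,'w3')
p=snapshot('wrist')
for r in regions_of(p,'cup_light')[:1]:
    c=cloud(p,r['mask']); k=c[(c[:,2]<12)]; print('foot',rect(k),len(k)); print(cv2.minEnclosingCircle(k[:,:2].astype(np.float32)))
E
```

```text
[ 0.44  0.32  1.55 -0.    1.27 -0.58]
15.1167 [445.3  273.74 269.78]
0.56 [443.71 277.46  21.79  22.21  57.28] [442.68 278.29 134.61] [442.87 278.2 ] 700
0.66 [443.77 277.53  21.81  22.53  58.17] [442.97 278.01 134.57] [442.96 278.02] 735
foot [441.92 278.57  83.01  79.48  57.78] 2070
((444.3172607421875, 276.7736511230469), 42.975650787353516)
```

View pics/w3.png

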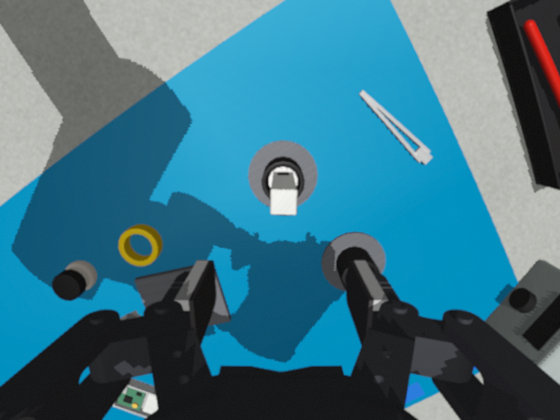

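The penlight tail is at w3 (284,202), world (443.7,277), yaw 58°, with the cup foot concentric below it. I'll grip it and draw it out.

```bash
python3 - <<'E'
from h import *
np.set_printoptions(precision=2,suppress=True)
y=np.radians(57.8); P=np.array([443.7,277.2,150])
o=best(P,[-np.sin(y),np.cos(y),0],[0,0,-1])[0][1]
arm.move_linear(P,o,v=150)
h=arm.move_linear([P[0],P[1],97],o,v=80,threshold=10); print(h,read_state()['tool_pos'])
arm.gripper_to(15); s=read_state(); print(s['opening'],s['grip_force'],s['tool_pos'],s['force'],s['ft_torque'])
h=arm.move_linear(s['tool_pos']+[0,0,70],v=80); 
s=read_state(); print(s['opening'],s['grip_force'],s['tool_pos'],s['force'])
arm.move_linear(s['tool_pos']+[0,0,90],v=150)
s=read_state(); print(s['tool_pos'],s['force'],s['time_s'])
R=Rot.from_quat(s['ee_rot'])
for nm in ('scene','top','wrist'):
    p=snapshot(nm); save(p,'l_'+nm)
    for r in regions_of(p,'penlight')[:1]:
        c=cloud(p,r['mask']); l=R.inv().apply(c-s['tool_pos']); print(nm,r['score'],len(l),'\n',np.percentile(l,[2,50,98],axis=0))
D=seat+2.2*lat+.7*up+15.5*n
for ax in (up,lat):
  for d in (100+91,):
    for r in best(D+d*n,ax,-n): print(r[0],r[2])
E
```

```text
False [443.94 277.3   97.33]
21.323213029391678 59.40496802330017 [443.95 277.33  97.49] [ 0.13 -0.08  5.72] [-0.05  0.13 -0.03]
21.212878441792956 58.61020267009735 [443.69 277.22 167.05] [-0.12  0.16 -1.26]
[443.28 277.02 256.14] [ 0.14 -0.3  -1.3 ] 19.3833
scene 0.73 535 
 [[-16.38 -12.15 -40.44]
 [-10.93   0.62  29.66]
 [  4.79  14.39  82.98]]
top 0.69 750 
 [[-224.39 -189.51  128.44]
 [-153.66 -124.49  246.78]
 [-123.35  -74.29  256.47]]
wrist 0.78 8579 
 [[ -8.79 -10.51 -38.07]
 [ 10.57   0.64 -26.93]
 [ 15.23  11.48  77.29]]
1.131007526836941 [-0.69  0.38  1.77  0.66  1.35 -0.64]
3.0670892098990006 [-0.69  0.38  1.77  0.66  1.35  2.5 ]
1.496292883104105 [-0.69  0.38  1.77  0.66  1.35  0.93]
1.645299770485689 [-0.69  0.38  1.77  0.66  1.35 -2.21]
```

```bash
python3 - <<'E'
from h import *
np.set_printoptions(precision=2,suppress=True)
s=read_state(); arm.move_linear(s['tool_pos']+[0,0,60],v=200)
D=seat+2.2*lat+.7*up+15.5*n
T=D+(101+91.4)*n
b=best(T+60*n,up,-n)[0]
arm.move_pose(list(T+60*n),list(b[1]))
arm.move_linear(T,b[1],v=100); arm.wait(.3)
s=read_state(); R=Rot.from_quat(s['ee_rot']); c=s['tool_pos']-D
print(s['time_s'],[c@up,c@lat,c@n-91.4],R.as_matrix()[:,2]@-n,s['opening'],s['force'])
for nm in ('scene','top','wrist'):
    p=snapshot(nm); save(p,'f_'+nm)
    for t in ('penlight','player'):
        for r in regions_of(p,t)[:3]:
            k=cloud(p,r['mask'])-D; l=np.c_[k@up,k@lat,k@n]
            if abs(np.median(l,0)[:2]).max()>60: continue
            if t=='penlight':
                for a,bb in ((100,118),(118,134),(137,165),(165,200)):
                    w=l[(l[:,2]>a)&(l[:,2]<bb)]
                    if len(w)>15: print(nm,'pen',a,bb,len(w),np.percentile(w,[3,97],axis=0)[:,:2].ravel(),w[:,2].min())
            else: print(nm,t,r['score'],len(l),np.percentile(l,[1,99],axis=0).ravel())
E
python3 -c "
import cv2,numpy as np
cv2.imwrite('pics/f.png',np.hstack([cv2.resize(cv2.imread('pics/f_scene.png')[90:300,200:420],(440,420)),cv2.imread('pics/f_wrist.png')[:,100:460]]))"
```

```text
22.925 [np.float64(-0.047155020877810254), np.float64(-0.15178014336856857), np.float64(101.34773584704547)] 0.999999789720084 21.13732518166854 [-0.23  0.49 -1.16]
scene pen 100 118 90 [ -8.01 -16.64  15.92   7.98] 102.6948460273708
scene pen 118 134 99 [ -6.11 -17.01  15.46   6.28] 118.2575011880588
scene pen 137 165 178 [ -8.08 -12.24  14.17  10.05] 137.22351498134114
scene pen 165 200 179 [ -6.46 -11.57  13.69  10.39] 165.2076768939225
scene player 0.66 703 [-109.72  -28.17  -37.77   52.76   32.66    2.88]
top pen 100 118 76 [  4.85 -17.41  15.88  10.83] 101.51826083395723
top pen 118 134 88 [  2.49 -17.48  16.08  11.  ] 118.15413746878944
top pen 137 165 129 [ -1.69 -14.57  13.07   8.4 ] 137.0004899539129
top pen 165 200 137 [  8.07 -11.09  11.91   7.45] 165.57592928410202
top player 0.67 886 [-51.65 -27.7  -20.09  52.48  22.27   1.76]
wrist pen 100 118 199 [  6.94 -13.74  15.49  12.14] 100.39385115437311
wrist pen 118 134 454 [ -0.08 -15.2   15.81  14.61] 118.18271851361266
wrist pen 137 165 634 [ 10.08 -10.29  11.62   9.84] 137.0837658028687
wrist pen 165 200 1361 [ 10.04 -10.12  11.07   9.76] 165.07166516041096
wrist player 0.8 3699 [-24.91 -26.   -16.91  51.88  25.38  -0.46]
```

View pics/f.png

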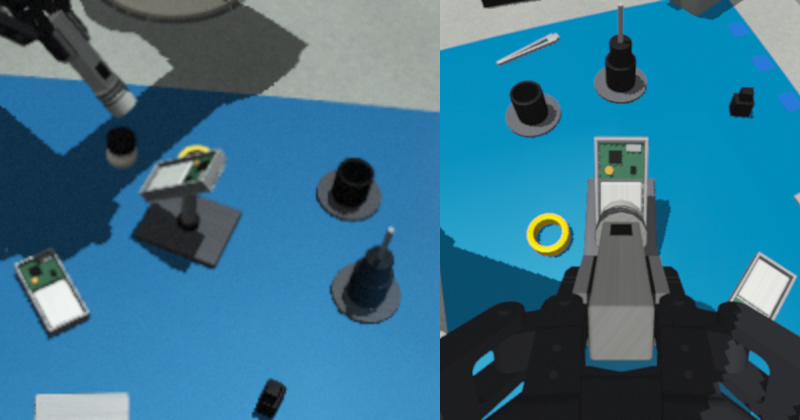

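The f picture shows the penlight held square to the player's face and over its middle, with its lens about 101 mm away. Its cup is empty and everything else is undisturbed.

```bash
python3 -c "
from plant import arm
print(arm.finish_job())"
```

```text
the job is handed in; nothing more can be done
None
```

The job is handed in. The player lies open side out and centred on the rest, with a short end against the lip. The penlight is held still and square to its face, with the lens about 101 mm away.

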